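# Load the capper's feed rack in reverse order

### The job

Move the four closures (red cap, blue cap, black stopper, yellow plug) from the drying rack to the green feed rack of the capping machine, in reverse order: the one that stands leftmost on the drying rack, seen from the robot, goes on the rightmost post of the feed rack, the second from the left on the second from the right, and so on. Set each one upright and centred on its own post, flat on the pad, and leave all four standing there.

Things in the scene. Friction and masses are not known exactly. Their poses are not given: they have to be found in the camera images.
- red_cap_mid (a point): Red ribbed screw cap, the widest closure: round, 62 mm across, 26 mm high, standing flat on its post. The point is its centre, half-way up (13 mm above its underside); z is its own axis, up while it stands upright. At the start it stands on the post of the plate with the red stripe. Loose, under 60 g.
- blue_cap_mid (a point): Dark blue ribbed screw cap, round, 46 mm across, 26 mm high. The point is its centre, half-way up (13 mm above its underside); z is its own axis, up while it stands upright. At the start it stands on the post of the plate with the blue stripe. Loose, under 60 g.
- black_stopper_mid (a point): Black rubber stopper, round, 43 mm across, 27 mm high. The point is its centre, half-way up (13 mm above its underside); z is its own axis, up while it stands upright. At the start it stands on the post of the plate with the black stripe. Loose, under 60 g.
- yellow_plug_mid (a point): Yellow plug with an orange dot on top: round flange 50 mm across and 8 mm high below, ribbed grip 44 mm across above it, 26 mm high in all. The point is its centre, half-way up (13 mm above its underside); z is its own axis, up while it stands upright. At the start it stands on the post of the plate with the yellow stripe. Loose, under 60 g.
- drying_rack: Drying rack: bare-metal tray strip, 100 (x) by 316 mm (y), end lips 14 mm high, fixed. Origin: centre of its underside, on the worktop; x points away from the robot, y along the row to the left, z up (turned up to 0.2 rad). It carries four grey plates at y = +112.5, +37.5, -37.5, -112.5 mm, in an order that changes.
- red_plate: Grey plate with a red stripe on the robot's side, 90 by 70 mm, 8 mm thick, fixed on the drying rack, axes parallel to the rack's. Origin: centre of its underside, 6 mm above the worktop. Its central post has a white pad 39 mm across, top 32 mm above the origin (38 mm above the worktop), under the red cap at the start. It stays put and so still shows the first order later.
- blue_plate: Grey plate with a blue stripe on the robot's side, 90 by 70 mm, 8 mm thick, fixed on the drying rack, axes parallel to the rack's. Origin: centre of its underside, 6 mm above the worktop. Its central post has a white pad 39 mm across, top 32 mm above the origin (38 mm above the worktop), under the blue cap at the start. It stays put and so still shows the first order later.
- black_plate: Grey plate with a black stripe on the robot's side, 90 by 70 mm, 8 mm thick, fixed on the drying rack, axes parallel to the rack's. Origin: centre of its underside, 6 mm above the worktop. Its central post has a white pad 39 mm across, top 32 mm above the origin (38 mm above the worktop), under the black stopper at the start. It stays put and so still shows the first order later.
- yellow_plate: Grey plate with a yellow stripe on the robot's side, 90 by 70 mm, 8 mm thick, fixed on the drying rack, axes parallel to the rack's. Origin: centre of its underside, 6 mm above the worktop. Its central post has a white pad 39 mm across, top 32 mm above the origin (38 mm above the worktop), under the yellow plug at the start. It stays put and so still shows the first order later.
- feed_rack: Green feed rack, 90 (x) by 306 mm (y), 14 mm thick, fixed, empty at the start, left or right of the drying rack. Origin: centre of its underside, on the worktop; x points away from the robot, y left, z up (turned up to 0.2 rad). Four posts with white pads 39 mm across at x = 0, y = +112.5, +37.5, -37.5, -112.5 mm; pad tops 38 mm above the worktop; fingers fit beside the posts, 24 mm deep below pad level.
Mind the look-alikes: they are no part of the job. What is shaped like the part that bears black_stopper_mid but turquoise or white is not meant. What is shaped like the part that bears blue_cap_mid but turquoise is not meant.

How it is judged:
At the end, for the whole second after the job is handed in: Each closure stands on the feed rack post at -y where its striped plate is at +y on the drying rack: centre within 12 mm of the post axis along the rack's x and y, within 6 mm of its seated height, upright within 0.15 rad, at rest and released (((y of red_plate in the frame of drying_rack between 0.0925 and 0.1325 m and y of red_cap_mid in the frame of feed_rack between -0.1245 and -0.1005 m) or (y of red_plate in the frame of drying_rack between 0.0175 and 0.0575 m and y of red_cap_mid in the frame of feed_rack between -0.0495 and -0.0255 m) or (y of red_plate in the frame of drying_rack between -0.0575 and -0.0175 m and y of red_cap_mid in the frame of feed_rack between 0.0255 and 0.0495 m) or (y of red_plate in the frame of drying_rack between -0.1325 and -0.0925 m and y of red_cap_mid in the frame of feed_rack between 0.1005 and 0.1245 m)) and x of red_cap_mid in the frame of feed_rack between -0.012 and 0.012 m and z of red_cap_mid in the frame of feed_rack between 0.045 and 0.057 m and angle between each of red_cap_mid, blue_cap_mid, black_stopper_mid, yellow_plug_mid's own z axis and vertical below 0.15 rad and linear speed of each of red_cap, blue_cap, black_stopper, yellow_plug below 0.02 m/s and contact force between each of red_cap, blue_cap, black_stopper, yellow_plug and the fingers below 0.1 N and ((y of blue_plate in the frame of drying_rack between 0.0925 and 0.1325 m and y of blue_cap_mid in the frame of feed_rack between -0.1245 and -0.1005 m) or (y of blue_plate in the frame of drying_rack between 0.0175 and 0.0575 m and y of blue_cap_mid in the frame of feed_rack between -0.0495 and -0.0255 m) or (y of blue_plate in the frame of drying_rack between -0.0575 and -0.0175 m and y of blue_cap_mid in the frame of feed_rack between 0.0255 and 0.0495 m) or (y of blue_plate in the frame of drying_rack between -0.1325 and -0.0925 m and y of blue_cap_mid in the frame of feed_rack between 0.1005 and 0.1245 m)) and x of blue_cap_mid in the frame of feed_rack between -0.012 and 0.012 m and z of blue_cap_mid in the frame of feed_rack between 0.045 and 0.057 m and ((y of black_plate in the frame of drying_rack between 0.0925 and 0.1325 m and y of black_stopper_mid in the frame of feed_rack between -0.1245 and -0.1005 m) or (y of black_plate in the frame of drying_rack between 0.0175 and 0.0575 m and y of black_stopper_mid in the frame of feed_rack between -0.0495 and -0.0255 m) or (y of black_plate in the frame of drying_rack between -0.0575 and -0.0175 m and y of black_stopper_mid in the frame of feed_rack between 0.0255 and 0.0495 m) or (y of black_plate in the frame of drying_rack between -0.1325 and -0.0925 m and y of black_stopper_mid in the frame of feed_rack between 0.1005 and 0.1245 m)) and x of black_stopper_mid in the frame of feed_rack between -0.012 and 0.012 m and z of black_stopper_mid in the frame of feed_rack between 0.045 and 0.057 m and ((y of yellow_plate in the frame of drying_rack between 0.0925 and 0.1325 m and y of yellow_plug_mid in the frame of feed_rack between -0.1245 and -0.1005 m) or (y of yellow_plate in the frame of drying_rack between 0.0175 and 0.0575 m and y of yellow_plug_mid in the frame of feed_rack between -0.0495 and -0.0255 m) or (y of yellow_plate in the frame of drying_rack between -0.0575 and -0.0175 m and y of yellow_plug_mid in the frame of feed_rack between 0.0255 and 0.0495 m) or (y of yellow_plate in the frame of drying_rack between -0.1325 and -0.0925 m and y of yellow_plug_mid in the frame of feed_rack between 0.1005 and 0.1245 m)) and x of yellow_plug_mid in the frame of feed_rack between -0.012 and 0.012 m and z of yellow_plug_mid in the frame of feed_rack between 0.045 and 0.057 m); the robot touches nothing.
It also fails if it takes over 96 s, if anything falls off the work surface, if the arm or the gripper's body presses on something with over 40 N, if the wrist force passes 120 N, or if a joint passes its speed limit or range.

### The arm

A 6-joint arm with a two-finger parallel gripper is mounted at the origin on a cart in front of the work surface, level with it; the furniture and walls round the work are solid. World frame = base frame: x ahead of the robot, y to its left, z up, the work surface at z = 0. Lengths are in m, angles in rad, forces in N, time in s.
With the tool pointing down it reaches from about 0.275 to 0.725 m from the base axis. Payload 5.6 kg.
Tool frame: the origin (TCP) lies midway between the tips of the shut fingers; the grasp point (between the pads) lies 19 mm behind it; y points along the fingers, x is the direction in which the jaws open and shut, and the axes are right-handed (so a half turn about y gives the same grasp; the last joint's range is limited). The gripper opens to 85 mm and grips with 20 to 120 N. Pads are 22 mm wide; open, the fingers measure 114 mm over their backs; the gripper's body (76 mm by 85 mm) begins 54 mm behind the grasp point. The pads swing forward as they close: fully open they stand 13 mm farther back than shut.
Start: joints at [1.416, 0.255, 0.108, 0, -1.424, -0.285], TCP at [0.234, 0.498, 0.231] pointing down, gripper open.
Joint ranges: [-2.95, 2.95], [-1.21, 1.97], [-1.09, 1.5], [-2.87, 1.71], [-2.94, -0.07], [-3.05, 3.05]. Speed limits (rad/s): [2.57, 2.57, 3.14, 3.14, 3.14, 3.14].

### API

Orientations are given as a rotation vector (axis times angle).
In Python, from rig import manip gives the robot as it stands. The module is installed in compiled form; this text tells all that it offers.
- The arm moves only by the tool apply_moves, never from a script. Its argument "targets" is one flat list of numbers, 7 for each row, row after row: the closure in counts, from 0 (fully open) to 255 (shut), then the shift along the tool's x, y, z in units of 50 mm (1.0 is 50 mm), then the turn, a rotation vector about the tool's x, y, z in units of 8 degrees (1.0 is 8 degrees). A call has 1 to 20 rows; each row shifts and turns the commanded pose from where the row before left it, along the tool's axes as they then stand; what a row does not reach is not made up. A row lasts 1/10 s, in which the tool goes at most 50 mm and 8.59 degrees, less where a joint would pass 70% of its speed; a pose out of reach is approached as far as the arm can. A call is refused whole if a number of a shift passes 1 or a number of a turn 1, either way. A call with a gripper value outside its range is refused whole. The fingers move at their own pace and stop on an object; the grip force is fixed at half the most. Time passes only in rows, so rows that do not move let the fingers close. It gives the time, the measured TCP pose, the force and the opening at its end, in the units of the state.
- manip.read_state(): the state, without advancing time (a new reading comes with each control period).
- manip.snapshot(name): name is "side" or "top" or "wrist"; returns (picture, depth): 420x560x3 uint8, blue, green, red; 420x560 float32, m along the optical axis (not along the pixel's ray), 0 where there is no reading.
- manip.camera_info(name): a dict with "fx", "fy", "cx", "cy" (pixels), "world_to_cam" (4x4, takes a point from world to camera coordinates). Camera axes: x right, y down, z forward; pixel columns grow to the right and rows downward; lengths in m; the calibration is good to about 2 mm. A picture is of the moment at which its call begins: read the wrist's pose just before it. camera_info takes no time and is no camera call; for the wrist camera it gives the pose at the moment of the call.
- manip.sign_off(): hands the job in, once; it reports no verdict.
The state is a dict: "time_s": time; "qpos": joint angles; "joint_velocities": joint speeds; "joint_efforts": joint torques, N m; "tcp_pos": TCP position; "tcp_rot": TCP orientation; "contact_force": force on the tool from outside, world axes, zero at the start; "torque": the same for the moment, N m; "width": opening from 0.0 (shut) to 1.0 (fully open).
Only numpy, scipy, OpenCV 4.12 (cv2) and the standard library are available. Lean on these libraries where they do the work, as an engineer would, in place of code of your own. Each camera call takes 0.05 s, during which the arm holds its last target.

## Working session

There is one attempt and no reset: what is moved stays moved. The work goes in short steps, Python scripts to look and compute and a tool call to move; the robot and the scene stay as the last step left them, time stands still between calls to the robot, and variables do not carry over. Pictures are saved under pics/ and viewed, and the job is handed in when it is done.

Besides the shell and the picture viewer there is one more tool, called after "Emit:" in YAML: its name, and indented under it one key for each argument. apply_moves: Moves the arm, as the interface text tells. Its arguments: {"type":"object","properties":{"targets":{"type":"array","items":{"type":"number"}}},"required":["targets"]}

```bash
mkdir -p pics
python3 - <<'E'
from rig import manip
import cv2,numpy as np
s=manip.read_state();print({k:np.round(v,3).tolist() for k,v in s.items()})
for n in ["top","side"]:
    p,d=manip.snapshot(n);cv2.imwrite(f"pics/{n}0.png",p);np.savez(f"{n}0.npz",p=p,d=d)
    c=manip.camera_info(n);print(n,{k:np.round(v,3).tolist() for k,v in c.items()})
E
```

```text
{'time_s': 0.0, 'qpos': [1.416, 0.256, 0.107, -0.0, -1.424, -0.285], 'joint_velocities': [0.0, -0.0, 0.0, 0.0, -0.001, 0.002], 'joint_efforts': [0.002, -38.664, 23.794, 5.365, -0.006, -0.0], 'tcp_pos': [0.234, 0.497, 0.23], 'tcp_rot': [-0.97, 1.525, -1.527], 'contact_force': [-0.326, 0.008, 0.579], 'torque': [-0.037, 0.011, 0.043], 'width': 1.0}
top {'fx': 383.88, 'fy': 383.88, 'cx': 275.534, 'cy': 209.086, 'world_to_cam': [[0.01, -1.0, -0.013, 0.038], [-0.999, -0.009, -0.053, 0.54], [0.053, 0.014, -0.999, 1.048], [0.0, 0.0, 0.0, 1.0]]}
side {'fx': 476.082, 'fy': 476.082, 'cx': 280.29, 'cy': 211.107, 'world_to_cam': [[-0.973, -0.23, -0.011, 0.511], [-0.134, 0.605, -0.785, 0.092], [0.187, -0.762, -0.62, 1.229], [0.0, 0.0, 0.0, 1.0]]}
```

View pics/top0.png

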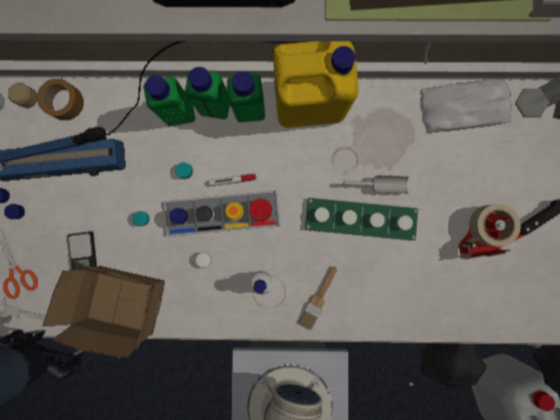

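View pics/side0.png

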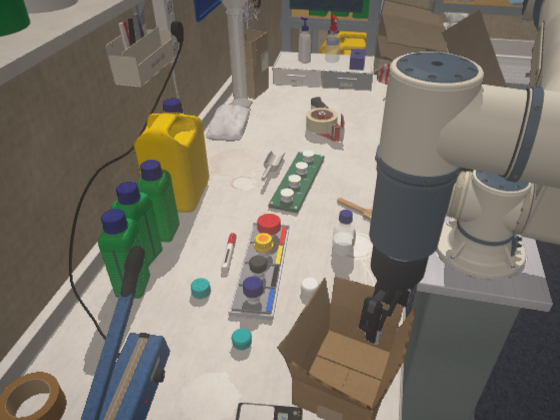

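Top view: on the drying rack, left to right, are blue (179,216), black (204,214), yellow (234,211) and red (260,209). The feed rack's pads are at (321,214), (349,217), (377,220) and (405,223). Next I'll measure them.

```bash
cat > h.py <<'E'
import numpy as np,cv2
def ray_plane(ci,u,v,z):
    T=np.array(ci["world_to_cam"]);R=T[:3,:3];t=T[:3,3]
    o=-R.T@t;d=R.T@np.array([(u-ci["cx"])/ci["fx"],(v-ci["cy"])/ci["fy"],1.])
    return o+d*(z-o[2])/d[2]
def depth_pts(ci,d,mask):
    v,u=np.nonzero(mask&(d>0));z=d[v,u]
    P=np.c_[(u-ci["cx"])/ci["fx"]*z,(v-ci["cy"])/ci["fy"]*z,z]
    T=np.array(ci["world_to_cam"]);return (P-T[:3,3])@T[:3,:3],u,v
E
python3 - <<'E'
from rig import manip
from h import *
ci=manip.camera_info("top");z=np.load("top0.npz");p,d=z["p"],z["d"]
crop=cv2.resize(p[180:255,150:430],None,fx=2.85,fy=2.85,interpolation=cv2.INTER_CUBIC);cv2.imwrite("pics/crop0.png",crop)
hsv=cv2.cvtColor(p,cv2.COLOR_BGR2HSV)
P,u,v=depth_pts(ci,d,np.ones(d.shape,bool))
H=np.zeros(d.shape);H[v,u]=P[:,2];XY=np.zeros(d.shape+(2,));XY[v,u]=P[:,:2]
print("table",np.median(H[240:260,210:240]))
# feed: pads by high elevation in ROI
for nm,roi,lo,hi,zz in [("feed",(302,422,192,245),.028,.05,.038),("dry",(160,282,186,240),.052,.08,.064)]:
    m=np.zeros(d.shape,np.uint8);a=roi
    m[a[2]:a[3],a[0]:a[1]]=((H>lo)&(H<hi))[a[2]:a[3],a[0]:a[1]]
    n,l,st,c=cv2.connectedComponentsWithStats(m)
    for i in range(1,n):
        if st[i,4]>30:
            print(nm,np.round(c[i],1),st[i,2:],"h",round(float(np.median(H[l==i])),4),"ray",np.round(ray_plane(ci,*c[i],zz),4),"dep",np.round(XY[l==i].mean(0),4))
# white pads by colour
m=np.zeros(d.shape,np.uint8);m[192:245,302:422]=((hsv[...,1]<60)&(hsv[...,2]>120))[192:245,302:422]
n,l,st,c=cv2.connectedComponentsWithStats(m)
for i in range(1,n):
    if 50<st[i,4]<600: print("pad",np.round(c[i],1),st[i,2:],np.round(ray_plane(ci,*c[i],.038),4))
for nm,b,zs in [("dryrack",(160,282,186,240),.006),("feedrack",(302,422,192,245),.014)]:
    pass
g=((hsv[...,0]>50)&(hsv[...,0]<95)&(hsv[...,1]>80)).astype(np.uint8);g[:, :300]=0;g[:190]=0;g[250:]=0
r=cv2.minAreaRect(np.argwhere(g)[:,::-1].astype(np.float32));print(r,np.round([ray_plane(ci,*q,.014) for q in cv2.boxPoints(r)],4).tolist(),np.round(ray_plane(ci,*r[0],.014),4))
E
```

```text
table 0.00027798681143414555
feed [321.5 214.7] [ 14  14 159] h 0.038 ray [ 0.5245 -0.0818  0.038 ] dep [ 0.5245 -0.0818]
feed [349.1 217.4] [ 15  14 162] h 0.038 ray [ 0.5178 -0.1561  0.038 ] dep [ 0.5178 -0.1561]
feed [376.9 220.2] [ 15  15 164] h 0.0381 ray [ 0.5109 -0.2307  0.038 ] dep [ 0.5109 -0.2307]
feed [404.6 222.7] [ 15  14 161] h 0.0384 ray [ 0.5049 -0.3051  0.038 ] dep [ 0.5049 -0.3049]
dry [260.  209.6] [ 23  23 403] h 0.064 ray [0.5352 0.0829 0.064 ] dep [0.5353 0.0829]
dry [233.3 211.1] [ 17  17 211] h 0.064 ray [0.5307 0.1534 0.064 ] dep [0.5307 0.1534]
dry [203.8 213.7] [ 17  16 209] h 0.0641 ray [0.5231 0.2315 0.064 ] dep [0.5232 0.2315]
dry [177.5 216.1] [ 18  17 233] h 0.0641 ray [0.5161 0.3011 0.064 ] dep [0.5162 0.3013]
pad [321.6 214.3] [ 14  14 155] [ 0.5254 -0.0821  0.038 ]
pad [349.5 216.8] [ 14  14 157] [ 0.5195 -0.1573  0.038 ]
pad [377.2 219.5] [ 14  14 156] [ 0.5128 -0.2317  0.038 ]
pad [405.2 222.4] [ 14  14 155] [ 0.5057 -0.3066  0.038 ]
((361.1190490722656, 218.7695770263672), (109.42428588867188, 30.277902603149414), 5.5275397300720215) [[0.4867, -0.0396, 0.014], [0.5701, -0.0472, 0.014], [0.5436, -0.3471, 0.014], [0.4607, -0.3383, 0.014]] [ 0.5151 -0.1934  0.014 ]
```

View pics/crop0.png

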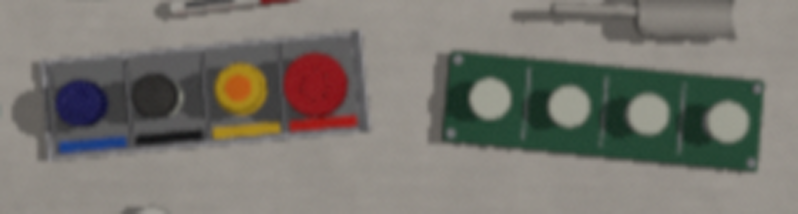

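The order is confirmed by the stripes: blue, black, yellow, red from left to right. The only other closures, loose turquoise ones at (184,170) and (140,218) and a white one at (202,260), are look-alikes standing off the racks. Heights agree at 64 mm for the tops and 38 mm for the pads, and the pad pitch is 74.7 mm. Next I'll work out the tool axes.

```bash
cat >> h.py <<'E'
from scipy.spatial.transform import Rotation as Ro
def tgt(s,pos,R):
    """remaining shift (units of 50mm, tool axes) and turn (units 8deg)"""
    C=Ro.from_rotvec(s["tcp_rot"])
    sh=C.inv().apply(np.array(pos)-s["tcp_pos"])/0.05
    tu=(C.inv()*Ro.from_matrix(R)).as_rotvec()/np.deg2rad(8)
    return np.round(sh,2),np.round(tu,2)
E
python3 - <<'E'
from rig import manip
from h import *
s=manip.read_state();M=Ro.from_rotvec(s["tcp_rot"]).as_matrix();print(np.round(M,3))
for sg in (1,-1):
    # tool x=sg*X, y=-Z, z = x cross y
    x=np.array([sg,0,0]);y=np.array([0,0,-1]);R=np.c_[x,y,np.cross(x,y)]
    print(sg,tgt(s,s["tcp_pos"],R)[1])
E
```

```text
[[-0.426 -0.001  0.905]
 [-0.905 -0.002 -0.426]
 [ 0.002 -1.     0.   ]]
1 [ 1.00e-02 -1.44e+01  1.00e-02]
-1 [-0.01  8.1   0.01]
```

Emit:
apply_moves:
  targets: [0, 0, -0.5, 0, 0, 0, 0, 0, 0, -0.5, 0, 0, 0, 0, 0, 0, 0, 0, 0, 0.9, 0, 0, 0, 0, 0, 0, 0.9, 0, 0, 0, 0, 0, 0, 0.9, 0, 0, 0, 0, 0, 0, 0.9, 0, 0, 0, 0, 0, 0, 0.9, 0, 0, 0, 0, 0, 0, 0.9, 0, 0, 0, 0, 0, 0, 0.9, 0, 0, 0, 0, 0, 0, 0.9, 0, 0, 0, 0, 0, 0, 0.9, 0, 0, 0, 0, 0, 0, 0, 0, 0, 0, 0, 0, 0, 0, 0]

```text
time_s: 1.4
tcp_pos: [0.2341, 0.4976, 0.2809]
tcp_rot: [-0.004, 2.219, -2.221]
contact_force: [-0.5, 0.4, -0.1]
width: 1.001
```

```bash
cat > go.py <<'E'
import sys
from rig import manip
from h import *
R=np.array([[-1,0,0],[0,0,-1],[0,-1,0]]).T.astype(float)
R=np.c_[[-1,0,0],[0,0,-1],[0,-1,0]].astype(float)
s=manip.read_state()
print("t",s["time_s"],"tcp",np.round(s["tcp_pos"],4),"w",round(float(s["width"]),3),"F",np.round(s["contact_force"],1),"q",np.round(s["qpos"],2))
a=[float(v) for v in sys.argv[1:]]
for i in range(0,len(a),3): print(a[i:i+3],*tgt(s,a[i:i+3],R))
E
python3 go.py 0.535 0.083 0.13
```

```text
t 1.4 tcp [0.2341 0.4976 0.2809] w 1.001 F [-0.5  0.4 -0.1] q [ 1.42  0.25  0.22 -0.   -1.55 -1.41]
[0.535, 0.083, 0.13] [-5.99  3.02  8.31] [-0.    0.02  0.  ]
```

Emit:
apply_moves:
  targets: [0, -0.5, 0.1, 0.69, 0, 0, 0, 0, -0.5, 0.2, 0.69, 0, 0, 0, 0, -0.5, 0.2, 0.69, 0, 0, 0, 0, -0.5, 0.2, 0.69, 0, 0, 0, 0, -0.5, 0.2, 0.69, 0, 0, 0, 0, -0.5, 0.2, 0.69, 0, 0, 0, 0, -0.5, 0.2, 0.69, 0, 0, 0, 0, -0.5, 0.2, 0.69, 0, 0, 0, 0, -0.5, 0.2, 0.69, 0, 0, 0, 0, -0.5, 0.2, 0.69, 0, 0, 0, 0, -0.5, 0.2, 0.69, 0, 0, 0, 0, -0.5, 0.2, 0.69, 0, 0, 0, 0, 0, 0, 0, 0, 0, 0, 0, 0, 0, 0, 0, 0, 0]

```text
time_s: 2.8
tcp_pos: [0.5342, 0.0826, 0.1656]
tcp_rot: [0.001, -2.22, 2.221]
contact_force: [-0.3, 0.5, -0.5]
width: 1.001
```

```bash
python3 go.py 0.535 0.083 0.10 0.535 0.083 0.024
python3 - <<'E'
from rig import manip
from h import *
for n in ["wrist","side"]:
    ci=manip.camera_info(n)
    p,d=manip.snapshot(n);cv2.imwrite(f"pics/{n}1.png",p)
    print(np.round(ci["world_to_cam"],3).tolist())
E
```

```text
t 2.8 tcp [0.5342 0.0826 0.1656] w 1.001 F [-0.3  0.5 -0.5] q [ 0.44  0.27 -0.05 -0.   -1.26 -0.44]
[0.535, 0.083, 0.1] [-0.02  1.31 -0.01] [-0.   -0.    0.01]
[0.535, 0.083, 0.024] [-0.02  2.83 -0.01] [-0.   -0.    0.01]
[[-1.0, -0.0, 0.001, 0.535], [0.0, 0.956, 0.294, -0.097], [-0.001, 0.294, -0.956, 0.293], [0.0, 0.0, 0.0, 1.0]]
[[-0.973, -0.23, -0.011, 0.511], [-0.134, 0.605, -0.785, 0.092], [0.187, -0.762, -0.62, 1.229], [0.0, 0.0, 0.0, 1.0]]
```

View pics/wrist1.png

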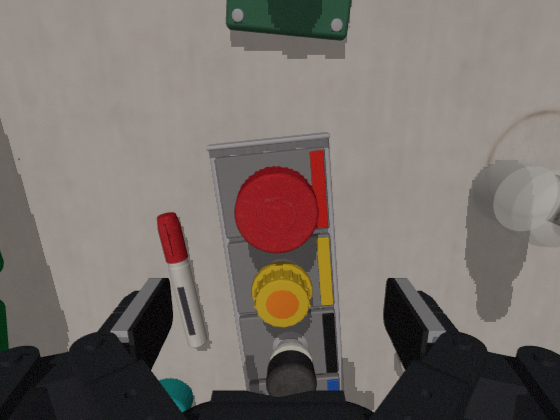

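View pics/side1.png

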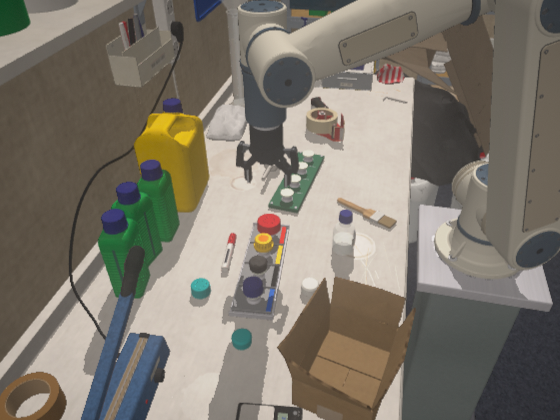

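The wrist view shows the red cap at (277,209) with the red stripe beside it, and yellow at (282,300). I'll check positions from this view.

Run:
```python
from rig import manip
from h import *
ci=manip.camera_info("wrist");p=cv2.imread("pics/wrist1.png");hsv=cv2.cvtColor(p,cv2.COLOR_BGR2HSV)
red=(((hsv[...,0]<6)|(hsv[...,0]>174))&(hsv[...,1]>130)).astype(np.uint8)
n,l,st,c=cv2.connectedComponentsWithStats(red)
# top face: take circle from whole-blob; and depth free
for i in range(1,n):
    if st[i,4]>2000: print(c[i],st[i],np.round(ray_plane(ci,*c[i],.064),4))
# extreme columns/rows of cap
org=((hsv[...,0]>5)&(hsv[...,0]<16)&(hsv[...,1]>150)&(hsv[...,2]>150)).astype(np.uint8)
n,l,st,c=cv2.connectedComponentsWithStats(org)
for i in range(1,n):
    if st[i,4]>300: print("or",c[i],st[i],np.round(ray_plane(ci,*c[i],.064),4))
```

```text
[282.01864381 206.38685912] [ 235  150   93  103 6651] [0.5318 0.0787 0.064 ]
or [281.80818054 303.82369535] [266 290  32  28 709] [0.5315 0.1561 0.064 ]
```

Emit:
apply_moves:
  targets: [0, -0.02, 0.5, 0.02, 0, 0, 0, 0, 0, 0.5, 0, 0, 0, 0, 0, 0, 0.5, 0, 0, 0, 0, 0, 0, 0.5, 0, 0, 0, 0, 0, 0, 0.5, 0, 0, 0, 0, 0, 0, 0.3, 0, 0, 0, 0, 0, 0, 0, 0, 0, 0, 0, 255, 0, 0, 0, 0, 0, 0, 255, 0, 0, 0, 0, 0, 0, 255, 0, 0, 0, 0, 0, 0, 255, 0, 0, 0, 0, 0, 0, 255, 0, 0, 0, 0, 0, 0, 255, 0, 0, 0, 0, 0, 0, 255, 0, 0, 0, 0, 0, 0, 255, 0, 0, 0, 0, 0, 0]

```text
time_s: 4.4
tcp_pos: [0.5364, 0.0835, 0.0282]
tcp_rot: [0.003, 2.221, -2.218]
contact_force: [-1.7, 1.5, 5.7]
width: 0.712
```

```bash
python3 go.py
python3 - <<'E'
from rig import manip
from h import *
for n in ["side"]:
    p,d=manip.snapshot(n);cv2.imwrite(f"pics/{n}2.png",cv2.resize(p[130:330,180:380],None,fx=3,fy=3))
E
```

```text
t 4.4 tcp [0.5364 0.0835 0.0282] w 0.712 F [-1.7  1.5  5.7] q [ 0.44  0.39 -0.25  0.   -0.93 -0.44]
```

View pics/side2.png

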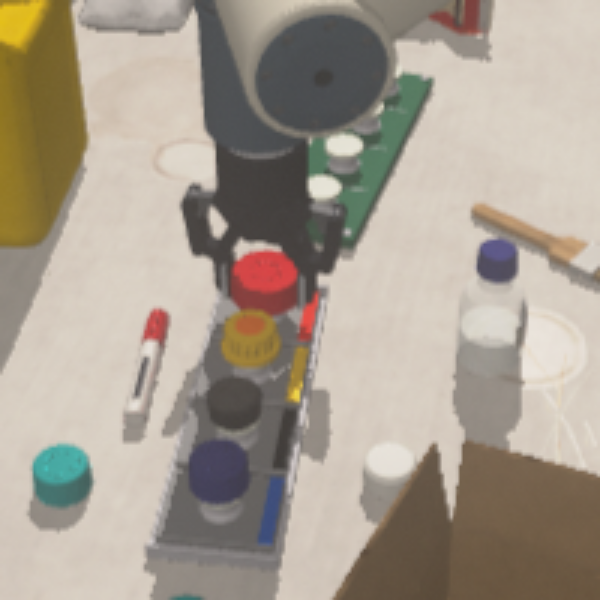

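Width 0.712 × 85 ≈ 60.5 mm, so the red cap is held. I'll lift it and carry it to the leftmost feed post.

Emit:
apply_moves:
  targets: [255, 0, -0.3, 0, 0, 0, 0, 255, 0, -0.5, 0, 0, 0, 0, 255, 0, -0.5, 0, 0, 0, 0, 255, 0, -0.5, 0, 0, 0, 0, 255, 0, 0, 0.5, 0, 0, 0, 255, 0.04, 0, 0.6, 0, 0, 0, 255, 0.04, 0, 0.6, 0, 0, 0, 255, 0.04, 0, 0.6, 0, 0, 0, 255, 0.04, 0, 0.5, 0, 0, 0, 255, 0.04, 0, 0.4, 0, 0, 0, 255, 0, 0, 0, 0, 0, 0, 255, 0, 0, 0, 0, 0, 0]

```text
time_s: 5.65
tcp_pos: [0.5252, -0.0774, 0.1166]
tcp_rot: [-0.002, -2.222, 2.221]
contact_force: [0.2, -0.7, -0.6]
width: 0.71
```

```bash
python3 go.py 0.525 -0.082 0.028
python3 - <<'E'
from rig import manip
from h import *
ci=manip.camera_info("wrist")
p,d=manip.snapshot("wrist");cv2.imwrite(f"pics/wrist3.png",p)
P,u,v=depth_pts(ci,d,np.ones(d.shape,bool))
s=manip.read_state();rel=P-s["tcp_pos"]
hsv=cv2.cvtColor(p,cv2.COLOR_BGR2HSV)
red=(((hsv[...,0]<6)|(hsv[...,0]>174))&(hsv[...,1]>130))[v,u]
k=red&(abs(rel)<.06).all(1)
for q in (5,50,95): print(np.round(np.percentile(rel[k],q,axis=0),4))
top=k&(rel[:,2]>np.percentile(rel[k],60,axis=0)[2]-.003)
print("top ext",np.round(rel[top].min(0),4),np.round(rel[top].max(0),4))
E
```

```text
t 5.65 tcp [ 0.5252 -0.0774  0.1166] w 0.71 F [ 0.2 -0.7 -0.6] q [ 0.15  0.28 -0.16 -0.   -1.13 -0.15]
[0.525, -0.082, 0.028] [0.   1.77 0.09] [ 0.   -0.01 -0.  ]
[-0.023  -0.03    0.0202]
[ 0.0006 -0.0082  0.0356]
[0.0243 0.0192 0.0367]
top ext [-0.0295 -0.0313  0.0328] [0.0313 0.0271 0.0411]
```

View pics/wrist3.png

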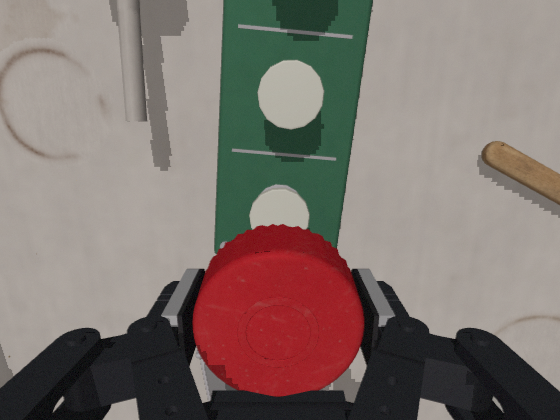

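The cap is level in the hand. Its centre is at (+1,−2) mm from the TCP and its underside 9.5 mm above it, so I'll lower to z≈0.029.

Emit:
apply_moves:
  targets: [255, 0.02, 0.5, 0.05, 0, 0, 0, 255, 0, 0.5, 0, 0, 0, 0, 255, 0, 0.4, 0, 0, 0, 0, 255, 0, 0.2, 0, 0, 0, 0, 255, 0, 0.1, 0, 0, 0, 0, 255, 0, 0.03, 0, 0, 0, 0, 255, 0, 0, 0, 0, 0, 0, 255, 0, 0, 0, 0, 0, 0]

```text
time_s: 6.5
tcp_pos: [0.5249, -0.0797, 0.0307]
tcp_rot: [0.002, 2.22, -2.22]
contact_force: [0.8, -0.6, -0.2]
width: 0.713
```

```bash
python3 go.py 0.525 -0.080 0.1
```

```text
t 6.5 tcp [ 0.5249 -0.0797  0.0307] w 0.713 F [ 0.8 -0.6 -0.2] q [ 0.14  0.37 -0.28  0.   -0.92 -0.14]
[0.525, -0.08, 0.1] [-0.   -1.39  0.01] [ 0.    0.   -0.01]
```

Emit:
apply_moves:
  targets: [255, 0, 0.03, 0, 0, 0, 0, 255, 0, 0.02, 0, 0, 0, 0, 255, 0, 0, 0, 0, 0, 0, 255, 0, 0, 0, 0, 0, 0]

```text
time_s: 6.9
tcp_pos: [0.5245, -0.0798, 0.0281]
tcp_rot: [0.001, 2.221, -2.221]
contact_force: [-1.0, 0.7, 5.9]
width: 0.711
```

Emit:
apply_moves:
  targets: [0, 0, 0, 0, 0, 0, 0, 0, 0, 0, 0, 0, 0, 0, 0, 0, 0, 0, 0, 0, 0, 0, 0, 0, 0, 0, 0, 0, 0, 0, 0, 0, 0, 0, 0, 0, 0, -0.2, 0, 0, 0, 0, 0, 0, -0.5, 0, 0, 0, 0, 0, 0, -0.5, 0, 0, 0, 0, 0, 0, -0.5, 0, 0, 0, 0, 0, 0, -0.5, 0, 0, 0, 0, 0, 0, 0, 0, 0, 0, 0]

```text
time_s: 8.0
tcp_pos: [0.5266, -0.0801, 0.142]
tcp_rot: [0.008, 2.217, -2.218]
contact_force: [0.2, 0.8, -0.5]
width: 0.997
```

```bash
cat > look.py <<'E'
import sys
from rig import manip
from h import *
tag=sys.argv[1]
ci=manip.camera_info("wrist");p,d=manip.snapshot("wrist");cv2.imwrite(f"pics/w{tag}.png",p)
P,u,v=depth_pts(ci,d,np.ones(d.shape,bool))
H=np.zeros(d.shape);H[v,u]=P[:,2]
X=np.zeros(d.shape+(3,));X[v,u]=P
s=manip.read_state()
m=((H>.058)&(H<.070)).astype(np.uint8)
n,l,st,c=cv2.connectedComponentsWithStats(m)
for i in range(1,n):
    if st[i,4]>400:
        q=X[l==i];print(np.round(c[i]),"top min",np.round(q.min(0),4),"max",np.round(q.max(0),4),"mid",np.round((q.min(0)+q.max(0))/2,4)[:2],"mean",np.round(q.mean(0),4), "col",p[l==i].mean(0).round())
E
python3 go.py 0.531 0.155 0.15; python3 look.py 4
```

```text
t 8.0 tcp [ 0.5266 -0.0801  0.142 ] w 0.997 F [ 0.2  0.8 -0.5] q [ 0.14  0.26 -0.12  0.   -1.19 -0.14]
[0.531, 0.155, 0.15] [-0.09 -0.16 -4.7 ] [-0.    0.   -0.06]
[282. 221.] top min [ 0.4954 -0.1104  0.058 ] max [ 0.5553 -0.0514  0.0663] mid [ 0.5253 -0.0809] mean [ 0.5254 -0.0823  0.0637] col [ 36.  31. 145.]
```

View pics/w4.png

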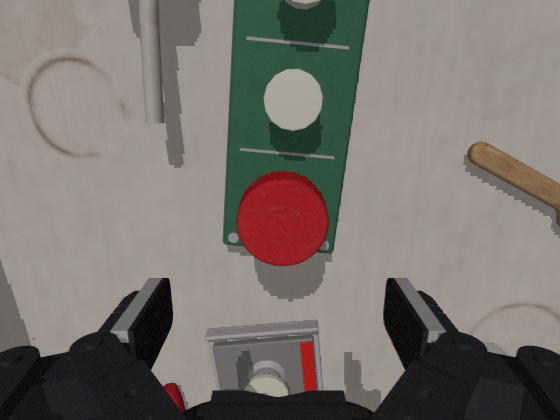

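Red is seated: centre (0.525,−0.082), top 64 mm, within about 1 mm of its post. Next is yellow.

Emit:
apply_moves:
  targets: [0, -0.01, 0, -0.3, 0, 0, 0, 0, -0.01, 0, -0.5, 0, 0, 0, 0, -0.01, 0, -0.6, 0, 0, 0, 0, -0.01, 0, -0.6, 0, 0, 0, 0, -0.01, 0, -0.6, 0, 0, 0, 0, -0.01, 0, -0.6, 0, 0, 0, 0, -0.01, 0, -0.6, 0, 0, 0, 0, -0.01, 0, -0.5, 0, 0, 0, 0, -0.01, 0, -0.4, 0, 0, 0, 0, 0, 0, 0, 0, 0, 0, 0, 0, 0, 0, 0, 0, 0]

```text
time_s: 9.15
tcp_pos: [0.5279, 0.1556, 0.1365]
tcp_rot: [0.003, -2.22, 2.222]
contact_force: [0.2, -0.2, 0.0]
width: 1.002
```

```bash
python3 go.py 0.531 0.155 0.042; python3 look.py 5
```

```text
t 9.15 tcp [0.5279 0.1556 0.1365] w 1.002 F [ 0.2 -0.2  0. ] q [ 0.57  0.3  -0.07 -0.   -1.2  -0.57]
[0.531, 0.155, 0.042] [-0.06  1.89  0.01] [-0.01  0.01  0.01]
[273. 223.] top min [0.5099 0.132  0.058 ] max [0.5536 0.1759 0.0663] mid [0.5318 0.154 ] mean [0.5318 0.1527 0.0638] col [ 33. 125. 173.]
[284. 329.] top min [0.503  0.2109 0.058 ] max [0.5451 0.2512 0.0664] mid [0.524  0.2311] mean [0.524  0.2292 0.0633] col [51. 53. 56.]
```

View pics/w5.png

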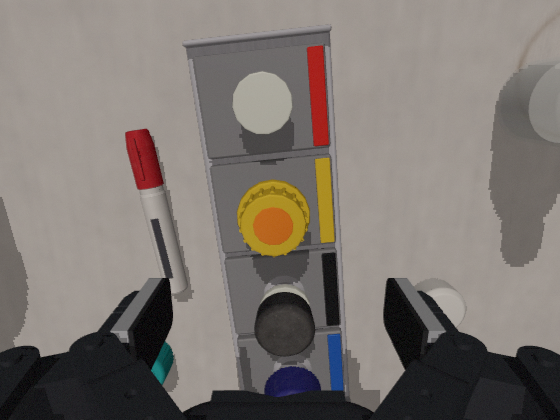

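Yellow is at (273,223), beside the yellow stripe with its orange dot visible, and measures (0.532,0.154). I'll grip it above the flange.

Emit:
apply_moves:
  targets: [0, -0.08, 0.4, 0.03, 0, 0, 0, 0, 0, 0.5, 0, 0, 0, 0, 0, 0, 0.5, 0, 0, 0, 0, 0, 0, 0.4, 0, 0, 0, 0, 0, 0, 0.09, 0, 0, 0, 0, 0, 0, 0, 0, 0, 0, 0, 255, 0, 0, 0, 0, 0, 0, 255, 0, 0, 0, 0, 0, 0, 255, 0, 0, 0, 0, 0, 0, 255, 0, 0, 0, 0, 0, 0, 255, 0, 0, 0, 0, 0, 0, 255, 0, 0, 0, 0, 0, 0, 255, 0, 0, 0, 0, 0, 0, 255, 0, 0, 0, 0, 0, 0, 255, 0, 0, 0, 0, 0, 0, 255, 0, 0, 0, 0, 0, 0]

```text
time_s: 10.8
tcp_pos: [0.5329, 0.154, 0.0447]
tcp_rot: [0.001, 2.221, -2.22]
contact_force: [-4.4, 0.9, 8.9]
width: 0.469
```

```bash
python3 go.py 0.518 -0.157 0.14
```

```text
t 10.8 tcp [0.5329 0.154  0.0447] w 0.469 F [-4.4  0.9  8.9] q [ 0.56  0.39 -0.2   0.   -0.98 -0.56]
[0.518, -0.157, 0.14] [ 0.3  -1.91  6.22] [ 0.01  0.   -0.01]
```

Emit:
apply_moves:
  targets: [255, 0, -0.2, 0, 0, 0, 0, 255, 0, -0.5, 0, 0, 0, 0, 255, 0, -0.5, 0, 0, 0, 0, 255, 0, -0.5, 0, 0, 0, 0, 255, 0, 0, 0.3, 0, 0, 0, 255, 0.03, 0, 0.6, 0, 0, 0, 255, 0.03, 0, 0.6, 0, 0, 0, 255, 0.03, 0, 0.6, 0, 0, 0, 255, 0.03, 0, 0.6, 0, 0, 0, 255, 0.03, 0, 0.6, 0, 0, 0, 255, 0.03, 0, 0.6, 0, 0, 0, 255, 0.03, 0, 0.6, 0, 0, 0, 255, 0.03, 0, 0.6, 0, 0, 0, 255, 0.03, 0, 0.6, 0, 0, 0, 255, 0.03, 0, 0.4, 0, 0, 0, 255, 0, 0, 0.1, 0, 0, 0, 255, 0, 0, 0, 0, 0, 0, 255, 0, 0, 0, 0, 0, 0]

```text
time_s: 12.6
tcp_pos: [0.5176, -0.1559, 0.1278]
tcp_rot: [-0.0, 2.222, -2.221]
contact_force: [-0.0, 0.4, 0.0]
width: 0.467
```

```bash
cat > held.py <<'E'
import sys
from rig import manip
from h import *
tag=sys.argv[1];lo=float(sys.argv[2]) if len(sys.argv)>2 else .01
ci=manip.camera_info("wrist");s=manip.read_state();p,d=manip.snapshot("wrist");cv2.imwrite(f"pics/w{tag}.png",p)
P,u,v=depth_pts(ci,d,np.ones(d.shape,bool));rel=P-s["tcp_pos"]
k=(abs(rel[:,0])<.035)&(abs(rel[:,1])<.04)&(rel[:,2]>lo)&(rel[:,2]<.05)
# top face: mode of z
h,e=np.histogram(rel[k][:,2],bins=80,range=(0,.05));zt=e[h.argmax()]
t=k&(abs(rel[:,2]-zt)<.0025)
print("top z rel",round(zt,4),"n",t.sum(),"ext",np.round(rel[t].min(0),4),np.round(rel[t].max(0),4),"mean",np.round(rel[t].mean(0),4))
# tilt: plane fit
q=rel[t];A=np.c_[q[:,:2],np.ones(len(q))];print("slopes",np.round(np.linalg.lstsq(A,q[:,2],rcond=None)[0],3))
E
python3 go.py 0.518 -0.157 0.14; python3 held.py 6
```

```text
t 12.6 tcp [ 0.5176 -0.1559  0.1278] w 0.467 F [-0.   0.4  0. ] q [-0.    0.29 -0.11 -0.   -1.17  0.  ]
[0.518, -0.157, 0.14] [-0.01 -0.24  0.02] [ 0.  0. -0.]
top z rel 0.0188 n 8553 ext [-0.0327 -0.0219  0.0163] [0.0345 0.0212 0.0212] mean [ 0.0009 -0.0018  0.0192]
slopes [0.001 0.016 0.019]
```

View pics/w6.png

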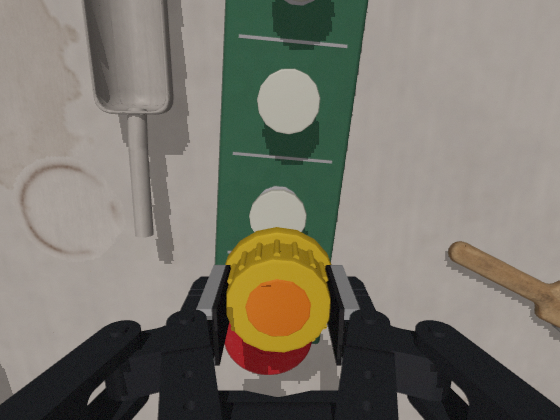

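Emit:
apply_moves:
  targets: [255, -0.02, 0.5, 0.01, 0, 0, 0, 255, 0, 0.5, 0, 0, 0, 0, 255, 0, 0.4, 0, 0, 0, 0, 255, 0, 0.2, 0, 0, 0, 0, 255, 0, 0.07, 0, 0, 0, 0, 255, 0, 0.03, 0, 0, 0, 0, 255, 0, 0, 0, 0, 0, 0, 255, 0, 0, 0, 0, 0, 0]

```text
time_s: 13.45
tcp_pos: [0.5192, -0.1565, 0.0447]
tcp_rot: [0.0, 2.219, -2.221]
contact_force: [-2.4, 1.3, 7.4]
width: 0.466
```

In contact at the expected height, so I'll release.

Emit:
apply_moves:
  targets: [0, 0, 0, 0, 0, 0, 0, 0, 0, 0, 0, 0, 0, 0, 0, 0, 0, 0, 0, 0, 0, 0, 0, 0, 0, 0, 0, 0, 0, 0, 0, 0, 0, 0, 0, 0, 0, 0, 0, 0, 0, 0, 0, 0, -0.2, 0, 0, 0, 0, 0, 0, -0.5, 0, 0, 0, 0, 0, 0, -0.5, 0, 0, 0, 0, 0, 0, -0.5, 0, 0, 0, 0, 0, 0, -0.4, 0, 0, 0, 0, 0, 0, 0, 0, 0, 0, 0]

```text
time_s: 14.65
tcp_pos: [0.5207, -0.1573, 0.152]
tcp_rot: [0.007, 2.216, -2.219]
contact_force: [-0.2, -0.3, 0.5]
width: 1.002
```

```bash
python3 go.py 0.523 0.232 0.145; python3 look.py 7
```

```text
t 14.65 tcp [ 0.5207 -0.1573  0.152 ] w 1.002 F [-0.2 -0.3  0.5] q [-0.    0.28 -0.07  0.   -1.22  0.  ]
[0.523, 0.232, 0.145] [-0.05  0.13 -7.79] [-0.01  0.   -0.05]
[281. 220.] top min [ 0.4987 -0.1785  0.058 ] max [ 0.5417 -0.1338  0.0664] mid [ 0.5202 -0.1561] mean [ 0.5201 -0.1576  0.0638] col [ 34. 129. 177.]
[273. 317.] top min [ 0.496  -0.1109  0.058 ] max [ 0.5551 -0.0512  0.0663] mid [ 0.5255 -0.0811] mean [ 0.5253 -0.0832  0.0636] col [ 38.  33. 150.]
```

View pics/w7.png

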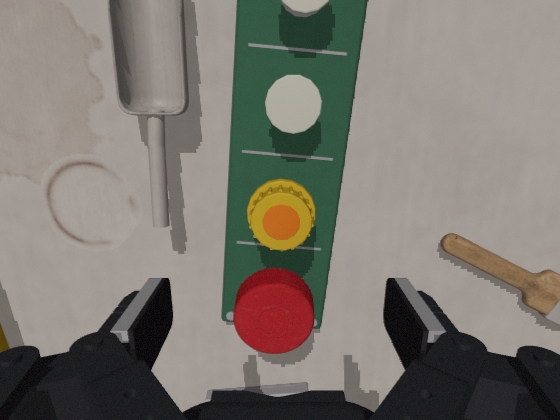

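Yellow is seated at (0.520,−0.157), top 64 mm. Next is the black stopper.

Emit:
apply_moves:
  targets: [0, 0, 0, -0.3, 0, 0, 0, 0, 0, 0, -0.6, 0, 0, 0, 0, 0, 0, -0.6, 0, 0, 0, 0, 0, 0, -0.6, 0, 0, 0, 0, 0, 0, -0.6, 0, 0, 0, 0, 0, 0, -0.6, 0, 0, 0, 0, 0, 0, -0.6, 0, 0, 0, 0, 0, 0, -0.6, 0, 0, 0, 0, 0, 0, -0.6, 0, 0, 0, 0, 0, 0, -0.6, 0, 0, 0, 0, 0, 0, -0.6, 0, 0, 0, 0, 0, 0, -0.6, 0, 0, 0, 0, 0, 0, -0.6, 0, 0, 0, 0, 0, 0, -0.2, 0, 0, 0, 0, 0, 0, -0.06, 0, 0, 0, 0, 0, 0, 0, 0, 0, 0, 0, 0, 0, 0, 0, 0, 0]

```text
time_s: 16.4
tcp_pos: [0.5185, 0.2303, 0.1477]
tcp_rot: [-0.0, -2.22, 2.221]
contact_force: [0.7, 0.4, -0.2]
width: 0.996
```

```bash
python3 go.py 0.523 0.231 0.030; python3 look.py 8
```

```text
t 16.4 tcp [0.5185 0.2303 0.1477] w 0.996 F [ 0.7  0.4 -0.2] q [ 0.69  0.33 -0.01  0.   -1.24 -0.69]
[0.523, 0.231, 0.03] [-0.09  2.35 -0.02] [-0.   -0.01  0.  ]
[271. 223.] top min [0.5029 0.2112 0.058 ] max [0.5451 0.2539 0.0665] mid [0.524  0.2326] mean [0.5238 0.2307 0.0635] col [53. 55. 58.]
[281. 315.] top min [0.495  0.2806 0.058 ] max [0.5387 0.3242 0.0664] mid [0.5168 0.3024] mean [0.5167 0.3004 0.0635] col [91. 39. 42.]
```

View pics/w8.png

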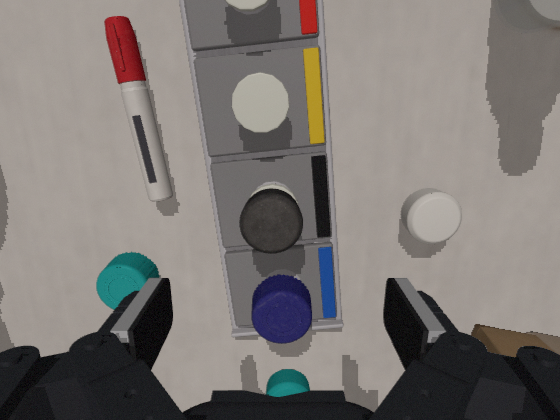

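The black stopper is at (271,222), next to the black stripe. The white (433,217) and turquoise (128,280) look-alikes stand off the rack and clear of the fingers. Grasping black at (0.524,0.231).

Emit:
apply_moves:
  targets: [0, -0.06, 0.5, -0.02, 0, 0, 0, 0, -0.05, 0.5, 0, 0, 0, 0, 0, 0, 0.5, 0, 0, 0, 0, 0, 0, 0.5, 0, 0, 0, 0, 0, 0, 0.3, 0, 0, 0, 0, 0, 0, 0.03, 0, 0, 0, 0, 0, 0, 0, 0, 0, 0, 0, 255, 0, 0, 0, 0, 0, 0, 255, 0, 0, 0, 0, 0, 0, 255, 0, 0, 0, 0, 0, 0, 255, 0, 0, 0, 0, 0, 0, 255, 0, 0, 0, 0, 0, 0, 255, 0, 0, 0, 0, 0, 0, 255, 0, 0, 0, 0, 0, 0, 255, 0, 0, 0, 0, 0, 0, 255, 0, 0, 0, 0, 0, 0, 255, 0, 0, 0, 0, 0, 0]

```text
time_s: 18.15
tcp_pos: [0.5244, 0.2324, 0.0324]
tcp_rot: [0.001, 2.221, -2.22]
contact_force: [-1.2, -0.9, 5.8]
width: 0.486
```

```bash
python3 go.py 0.512 -0.231 0.13
```

```text
t 18.15 tcp [0.5244 0.2324 0.0324] w 0.486 F [-1.2 -0.9  5.8] q [ 0.69  0.44 -0.16  0.   -0.97 -0.69]
[0.512, -0.231, 0.13] [ 0.25 -1.96  9.27] [ 0.    0.   -0.01]
```

Emit:
apply_moves:
  targets: [255, 0, -0.4, 0, 0, 0, 0, 255, 0, -0.6, 0, 0, 0, 0, 255, 0, -0.6, 0, 0, 0, 0, 255, 0, -0.3, 0.2, 0, 0, 0, 255, 0.02, 0, 0.6, 0, 0, 0, 255, 0.02, 0, 0.6, 0, 0, 0, 255, 0.02, 0, 0.6, 0, 0, 0, 255, 0.02, 0, 0.6, 0, 0, 0, 255, 0.02, 0, 0.6, 0, 0, 0, 255, 0.02, 0, 0.6, 0, 0, 0, 255, 0.02, 0, 0.6, 0, 0, 0, 255, 0.02, 0, 0.6, 0, 0, 0, 255, 0.02, 0, 0.6, 0, 0, 0, 255, 0.02, 0, 0.6, 0, 0, 0, 255, 0.02, 0, 0.6, 0, 0, 0, 255, 0.02, 0, 0.6, 0, 0, 0, 255, 0.01, 0, 0.6, 0, 0, 0, 255, 0, 0, 0.6, 0, 0, 0, 255, 0, 0, 0.6, 0, 0, 0, 255, 0, 0, 0, 0, 0, 0]

```text
time_s: 20.15
tcp_pos: [0.5113, -0.2307, 0.1261]
tcp_rot: [-0.003, -2.219, 2.22]
contact_force: [0.2, 0.6, -0.4]
width: 0.488
```

Emit:
apply_moves:
  targets: [255, 0, 0, 0, 0, 0, 0, 255, 0, 0, 0, 0, 0, 0]

```text
time_s: 20.35
tcp_pos: [0.5117, -0.2272, 0.1263]
tcp_rot: [-0.0, 2.221, -2.221]
contact_force: [-0.5, -0.1, 0.1]
width: 0.486
```

```bash
python3 go.py 0.512 -0.231 0.032; python3 held.py 9 .02
```

```text
t 20.35 tcp [ 0.5117 -0.2272  0.1263] w 0.486 F [-0.5 -0.1  0.1] q [-0.14  0.33 -0.06 -0.   -1.18  0.14]
[0.512, -0.231, 0.032] [-0.01  1.89  0.08] [ 0.  0. -0.]
top z rel 0.0312 n 9310 ext [-0.0336 -0.0212  0.0288] [0.0349 0.0206 0.0337] mean [ 0.0008 -0.0024  0.0314]
slopes [-0.     0.023  0.031]
```

View pics/w9.png

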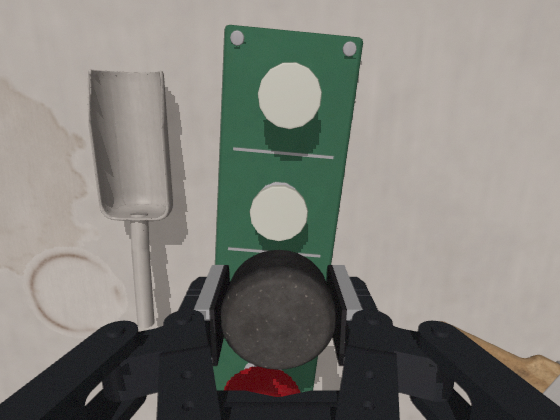

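Emit:
apply_moves:
  targets: [255, 0, 0.5, 0.08, 0, 0, 0, 255, 0, 0.5, 0, 0, 0, 0, 255, 0, 0.4, 0, 0, 0, 0, 255, 0, 0.3, 0, 0, 0, 0, 255, 0, 0.12, 0, 0, 0, 0, 255, 0, 0.03, 0, 0, 0, 0, 255, 0, 0, 0, 0, 0, 0, 255, 0, 0, 0, 0, 0, 0]

```text
time_s: 21.2
tcp_pos: [0.5124, -0.2318, 0.0348]
tcp_rot: [0.001, 2.22, -2.221]
contact_force: [-0.5, 0.3, -0.7]
width: 0.488
```

Emit:
apply_moves:
  targets: [255, 0, 0.03, 0, 0, 0, 0, 255, 0, 0.02, 0, 0, 0, 0, 255, 0, 0, 0, 0, 0, 0, 255, 0, 0, 0, 0, 0, 0]

```text
time_s: 21.6
tcp_pos: [0.5122, -0.2319, 0.0324]
tcp_rot: [0.001, 2.22, -2.221]
contact_force: [-2.0, 2.0, 5.3]
width: 0.487
```

Contact at 5 N, so I'll release.

Emit:
apply_moves:
  targets: [0, 0, 0, 0, 0, 0, 0, 0, 0, 0, 0, 0, 0, 0, 0, 0, 0, 0, 0, 0, 0, 0, 0, 0, 0, 0, 0, 0, 0, 0, 0, 0, 0, 0, 0, 0, 0, 0, 0, 0, 0, 0, 0, 0, -0.2, 0, 0, 0, 0, 0, 0, -0.5, 0, 0, 0, 0, 0, 0, -0.6, 0, 0, 0, 0, 0, 0, -0.6, 0, 0, 0, 0, 0, 0, -0.4, 0, 0, 0, 0, 0, 0, 0, 0, 0, 0, 0]

```text
time_s: 22.8
tcp_pos: [0.5136, -0.2326, 0.1508]
tcp_rot: [0.007, 2.215, -2.22]
contact_force: [-0.6, 0.1, 1.1]
width: 1.002
```

```bash
python3 go.py 0.518 0.302 0.145; python3 look.py 10
```

```text
t 22.8 tcp [ 0.5136 -0.2326  0.1508] w 1.002 F [-0.6  0.1  1.1] q [-0.15  0.31 -0.02  0.   -1.23  0.15]
[0.518, 0.302, 0.145] [ -0.09   0.09 -10.69] [-0.02  0.   -0.05]
[281. 220.] top min [ 0.4918 -0.2529  0.058 ] max [ 0.5339 -0.2107  0.0664] mid [ 0.5129 -0.2318] mean [ 0.513  -0.2335  0.0635] col [55. 57. 60.]
[271. 318.] top min [ 0.4985 -0.1788  0.058 ] max [ 0.5419 -0.1352  0.0665] mid [ 0.5202 -0.157 ] mean [ 0.52   -0.1586  0.0635] col [ 35. 131. 179.]
[266. 383.] top min [ 0.4965 -0.1112  0.058 ] max [ 0.5527 -0.0885  0.0656] mid [ 0.5246 -0.0998] mean [ 0.5237 -0.1008  0.0628] col [ 34.  28. 141.]
```

View pics/w10.png

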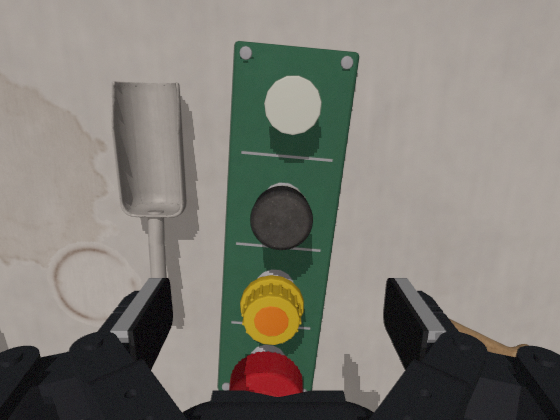

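Black is seated at (0.513,−0.232). Next is blue.

Emit:
apply_moves:
  targets: [0, 0, 0, -0.35, 0, 0, 0, 0, -0.01, 0, -0.6, 0, 0, 0, 0, -0.01, 0, -0.6, 0, 0, 0, 0, -0.01, 0, -0.6, 0, 0, 0, 0, -0.01, 0, -0.6, 0, 0, 0, 0, -0.01, 0, -0.6, 0, 0, 0, 0, -0.01, 0, -0.6, 0, 0, 0, 0, -0.01, 0, -0.6, 0, 0, 0, 0, -0.01, 0, -0.6, 0, 0, 0, 0, -0.01, 0, -0.6, 0, 0, 0, 0, 0, 0, -0.6, 0, 0, 0, 0, 0, 0, -0.6, 0, 0, 0, 0, 0, 0, -0.6, 0, 0, 0, 0, 0, 0, -0.6, 0, 0, 0, 0, 0, 0, -0.6, 0, 0, 0, 0, 0, 0, -0.6, 0, 0, 0, 0, 0, 0, -0.6, 0, 0, 0, 0, 0, 0, -0.6, 0, 0, 0, 0, 0, 0, -0.1, 0, 0, 0, 0, 0, 0, 0, 0, 0, 0]

```text
time_s: 24.85
tcp_pos: [0.5155, 0.3011, 0.1452]
tcp_rot: [0.003, -2.22, 2.223]
contact_force: [0.8, -0.1, 0.1]
width: 0.997
```

Emit:
apply_moves:
  targets: [0, 0, 0, 0, 0, 0, 0, 0, 0, 0, 0, 0, 0, 0]

```text
time_s: 25.05
tcp_pos: [0.5161, 0.2996, 0.1463]
tcp_rot: [-0.001, -2.22, 2.221]
contact_force: [-0.0, -0.1, 0.5]
width: 0.998
```

```bash
python3 go.py 0.517 0.302 0.030; python3 look.py 11
```

```text
t 25.05 tcp [0.5161 0.2996 0.1463] w 0.998 F [-0.  -0.1  0.5] q [ 0.79  0.38  0.07  0.   -1.26 -0.79]
[0.517, 0.302, 0.03] [-0.02  2.33 -0.05] [-0.   -0.01  0.  ]
[278. 225.] top min [0.4948 0.2807 0.0581] max [0.5386 0.3245 0.0666] mid [0.5167 0.3026] mean [0.5167 0.3014 0.0637] col [88. 38. 40.]
[521. 315.] top min [0.3186 0.3455 0.058 ] max [0.3557 0.4035 0.07  ] mid [0.3371 0.3745] mean [0.3451 0.3684 0.064 ] col [44. 62. 78.]
```

View pics/w11.png

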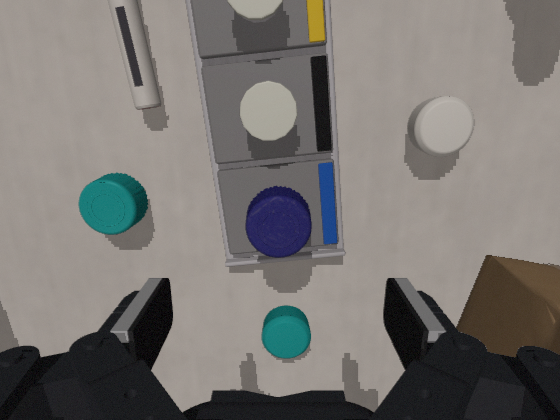

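Blue is at (278,222), next to the blue stripe and dark blue; the turquoise ones stand off the rack. I'll grasp it at (0.517,0.302).

Emit:
apply_moves:
  targets: [0, -0.02, 0.5, -0.05, 0, 0, 0, 0, 0, 0.5, 0, 0, 0, 0, 0, 0, 0.5, 0, 0, 0, 0, 0, 0, 0.5, 0, 0, 0, 0, 0, 0, 0.3, 0, 0, 0, 0, 0, 0, 0.03, 0, 0, 0, 0, 0, 0, 0, 0, 0, 0, 0, 255, 0, 0, 0, 0, 0, 0, 255, 0, 0, 0, 0, 0, 0, 255, 0, 0, 0, 0, 0, 0, 255, 0, 0, 0, 0, 0, 0, 255, 0, 0, 0, 0, 0, 0, 255, 0, 0, 0, 0, 0, 0, 255, 0, 0, 0, 0, 0, 0, 255, 0, 0, 0, 0, 0, 0, 255, 0, 0, 0, 0, 0, 0, 255, 0, 0, 0, 0, 0, 0]

```text
time_s: 26.8
tcp_pos: [0.5178, 0.3037, 0.031]
tcp_rot: [0.002, 2.222, -2.219]
contact_force: [-0.5, -0.0, 6.2]
width: 0.519
```

```bash
python3 go.py 0.505 -0.306 0.13
```

```text
t 26.8 tcp [0.5178 0.3037 0.031 ] w 0.519 F [-0.5 -0.   6.2] q [ 0.79  0.48 -0.09  0.   -1.   -0.79]
[0.505, -0.306, 0.13] [ 0.26 -1.99 12.19] [ 0.01  0.   -0.01]
```

Emit:
apply_moves:
  targets: [255, 0, -0.4, 0, 0, 0, 0, 255, 0, -0.6, 0, 0, 0, 0, 255, 0, -0.6, 0, 0, 0, 0, 255, 0, -0.3, 0.2, 0, 0, 0, 255, 0.02, 0, 0.6, 0, 0, 0, 255, 0.02, 0, 0.6, 0, 0, 0, 255, 0.02, 0, 0.6, 0, 0, 0, 255, 0.02, 0, 0.6, 0, 0, 0, 255, 0.02, 0, 0.6, 0, 0, 0, 255, 0.02, 0, 0.6, 0, 0, 0, 255, 0.02, 0, 0.6, 0, 0, 0, 255, 0.02, 0, 0.6, 0, 0, 0, 255, 0.02, 0, 0.6, 0, 0, 0, 255, 0.02, 0, 0.6, 0, 0, 0, 255, 0.02, 0, 0.6, 0, 0, 0, 255, 0.02, 0, 0.6, 0, 0, 0, 255, 0.02, 0, 0.6, 0, 0, 0, 255, 0, 0, 0.6, 0, 0, 0, 255, 0, 0, 0.6, 0, 0, 0, 255, 0, 0, 0.6, 0, 0, 0]

```text
time_s: 28.8
tcp_pos: [0.5031, -0.1882, 0.1241]
tcp_rot: [0.001, -2.221, 2.22]
contact_force: [0.0, -0.0, 0.8]
width: 0.526
```

Emit:
apply_moves:
  targets: [255, 0, 0, 0.6, 0, 0, 0, 255, 0, 0, 0.6, 0, 0, 0, 255, 0, 0, 0.6, 0, 0, 0, 255, 0, 0, 0.45, 0, 0, 0, 255, 0, 0, 0.15, 0, 0, 0, 255, 0, 0, 0, 0, 0, 0, 255, 0, 0, 0, 0, 0, 0, 255, 0, 0, 0, 0, 0, 0]

```text
time_s: 29.6
tcp_pos: [0.5042, -0.3059, 0.1248]
tcp_rot: [-0.001, 2.221, -2.221]
contact_force: [-0.1, 0.4, 0.2]
width: 0.517
```

```bash
python3 go.py 0.5055 -0.306 0.032; python3 held.py 12 .02
```

```text
t 29.6 tcp [ 0.5042 -0.3059  0.1248] w 0.517 F [-0.1  0.4  0.2] q [-0.28  0.38  0.02 -0.   -1.2   0.28]
[0.5055, -0.306, 0.032] [-0.03  1.86  0.  ] [0.   0.01 0.  ]
top z rel 0.0325 n 11105 ext [-0.0349 -0.0228  0.03  ] [0.0349 0.0216 0.035 ] mean [ 0.0007 -0.0027  0.0327]
slopes [-0.001  0.012  0.033]
```

View pics/w12.png

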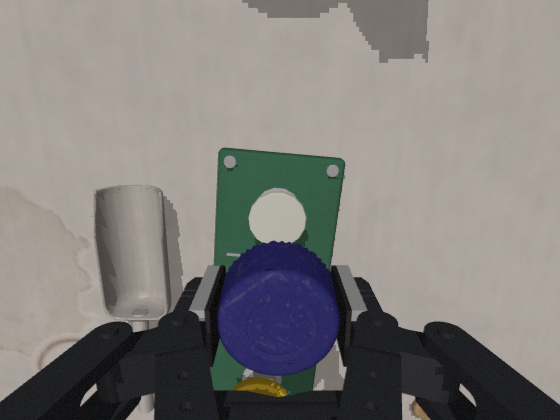

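Emit:
apply_moves:
  targets: [255, -0.02, 0.5, 0, 0, 0, 0, 255, 0, 0.5, 0, 0, 0, 0, 255, 0, 0.4, 0, 0, 0, 0, 255, 0, 0.3, 0, 0, 0, 0, 255, 0, 0.12, 0, 0, 0, 0, 255, 0, 0.04, 0, 0, 0, 0, 255, 0, 0.02, 0, 0, 0, 0, 255, 0, 0, 0, 0, 0, 0, 255, 0, 0, 0, 0, 0, 0]

```text
time_s: 30.55
tcp_pos: [0.5057, -0.307, 0.0316]
tcp_rot: [0.001, 2.22, -2.221]
contact_force: [-0.7, 0.3, -0.5]
width: 0.519
```

Emit:
apply_moves:
  targets: [255, 0, 0.02, 0, 0, 0, 0, 255, 0, 0.01, 0, 0, 0, 0, 255, 0, 0, 0, 0, 0, 0, 255, 0, 0, 0, 0, 0, 0]

```text
time_s: 30.95
tcp_pos: [0.5057, -0.3071, 0.031]
tcp_rot: [0.001, 2.219, -2.221]
contact_force: [-2.0, 1.5, 7.6]
width: 0.524
```

Contact, so I'll release, go up and move aside.

Emit:
apply_moves:
  targets: [0, 0, 0, 0, 0, 0, 0, 0, 0, 0, 0, 0, 0, 0, 0, 0, 0, 0, 0, 0, 0, 0, 0, 0, 0, 0, 0, 0, 0, 0, 0, 0, 0, 0, 0, 0, 0, 0, 0, 0, 0, 0, 0, 0, -0.2, 0, 0, 0, 0, 0, 0, -0.5, 0, 0, 0, 0, 0, 0, -0.6, 0, 0, 0, 0, 0, 0, -0.6, 0, 0, 0, 0, 0, 0, -0.6, 0, 0, 0, 0, 0, 0, -0.6, 0, 0, 0, 0, 0, 0, -0.2, 0, 0, 0, 0, 0, 0, 0, 0, 0, 0, 0, 0, 0, 0, 0, 0, 0, 0]

```text
time_s: 32.45
tcp_pos: [0.5047, -0.3064, 0.1935]
tcp_rot: [0.001, -2.222, 2.22]
contact_force: [-0.4, -0.3, -0.8]
width: 1.001
```

```bash
python3 go.py; python3 look.py 13
```

```text
t 32.45 tcp [ 0.5047 -0.3064  0.1935] w 1.001 F [-0.4 -0.3 -0.8] q [-0.28  0.35  0.14 -0.   -1.37  0.28]
[276. 200.] top min [ 0.4847 -0.3295  0.058 ] max [ 0.5279 -0.2864  0.0661] mid [ 0.5063 -0.308 ] mean [ 0.5066 -0.3089  0.0637] col [88. 38. 40.]
[269. 286.] top min [ 0.4924 -0.2537  0.0581] max [ 0.5342 -0.2104  0.0662] mid [ 0.5133 -0.232 ] mean [ 0.5129 -0.2345  0.0634] col [51. 53. 56.]
[261. 362.] top min [ 0.4987 -0.1787  0.058 ] max [ 0.5416 -0.1356  0.0662] mid [ 0.5202 -0.1572] mean [ 0.5199 -0.159   0.0634] col [ 30. 116. 161.]
```

View pics/w13.png

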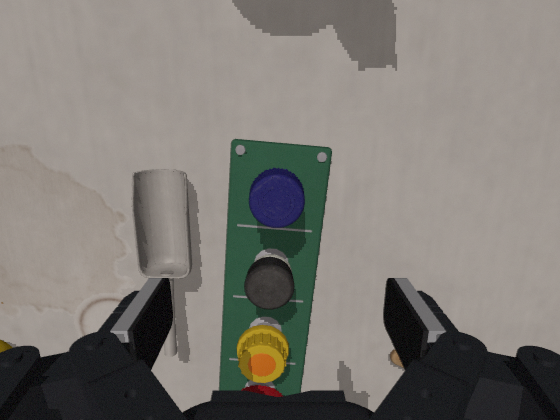

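Blue stands at (0.506,−0.308), about 2 mm from its post. Last check is all four in the side view.

Run:
```python
from rig import manip
from h import *
p,d=manip.snapshot("side");cv2.imwrite("pics/side14.png",cv2.resize(p[120:270,210:390],None,fx=4,fy=4))
s=manip.read_state();print(s["time_s"],np.round(s["tcp_pos"],3))
```

```text
32.55 [ 0.504 -0.306  0.193]
```

View pics/side14.png

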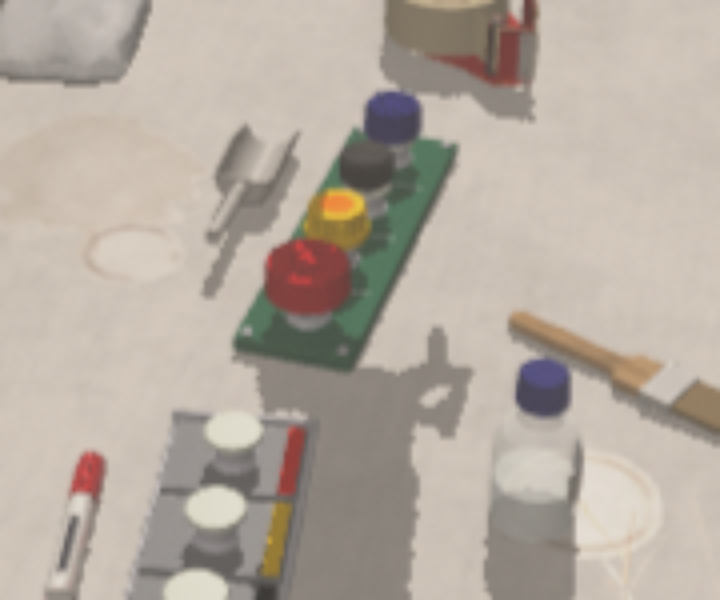

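All four stand upright on the feed rack (blue farthest at crop (392,118), red nearest at (308,275)), and the gripper is clear. Handing in.

```bash
python3 -c "
from rig import manip
print(manip.sign_off())"
```

```text
the job is handed in; nothing more can be done
None
```

I moved all four closures to the feed rack in reverse order and handed the job in at about 32.6 s. From left to right they now stand red, yellow, black, blue (the drying rack held blue, black, yellow, red).

**Position and height:** In the wrist camera, every closure's top came out at about 64 mm and its centre within about 3 mm of its post. The limit is 12 mm.

**Last checks:** The final wrist view showed blue, black and yellow in place, but red was mostly cut off by the gripper. I had measured red on its post earlier, and the last side view showed all four upright with the gripper clear.

**Disagreement:** The top and wrist cameras differed by up to about 3 mm along the row for the same point, which is well inside tolerance. No check failed, and sign-off gave no verdict.

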